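Slide the bowl out of the way and push the storage box door shut

TASK

The navy bowl stands in the way of the swing door of the stainless steel box. With the fingertips, push the bowl along the bar until it is clear of the whole swing of the door, then push the door fully shut without it touching the bowl. Only push: do not pinch, lift or tip anything, be gentle with the bowl, and leave everything else where it is.

Things in the scene. Friction and masses are not known exactly. Their poses are not given: they have to be found in the camera images.
- storage_box: stainless steel storage box, fixed to the bar, 200 deep (its x) x 260 wide (its y) x 150 high, open at the front (its -x side, towards the robot), walls 6. Origin: centre of its underside, on the bar. It stands anywhere within 60 mm in x and 90 mm in y, turned up to 0.15 rad. The front rim lies at x = -100 in its frame.
- door_hinge (a point): point on the vertical hinge axis of the door, at the box's top height (150 above the bar), at x = -106, y = +130 in the frame of the box (front left edge seen from the robot); it does not move with the door
- door_free_edge (a point): top of the free edge of the swing door (flat steel panel, 250 wide, 12 thick, from 6 to 144 above the bar), on its mid-plane, 250 from the hinge axis, 144 above the bar. On its outside, the face pushed to shut it, is a finger ledge 10 deep, 12 wide, 60 high, centred 232 from the hinge at mid height. Axes: y points to the hinge, -x out of the outside face.
- box_door (a joint): angle of the door in rad: 0 is fully shut against the front of the box, grows as the free edge swings out towards the robot and then to its left (+y); it starts 1.35 to 1.75 open, limit 2.1. Plain hinge with a little friction (0.12 N m): it stays where it is left, no latch or spring.
- bowl: round navy ceramic cereal bowl, loose, about 0.35 kg, 130 across the rim, 60 high, open top, wall 4, narrower foot, inner floor under 10 up. Origin: centre of its underside. It starts upright between the open door and the box front, inside the swing of the door. Clear of the swing: centre more than 316 from the hinge axis, measured level.
- cereal: bystander: closed clear cereal container 104 x 154 x 238 high, right rear; origin centre of the underside
- scoop: bystander: aluminium scoop about 185 long, 50 wide, lying near the robot, right; origin under its middle, handle along its -x
- mug: bystander: white mug, 80 across, 95 high, right; origin centre of the underside
- jam_jar: bystander: jar, 70 across, 100 high, right; origin centre of the underside
- spoon: bystander: spoon lying at the left; origin near its middle
- oat_milk: bystander: white bottle, 68 across, 190 high, left; origin centre of the underside
Not all that is in view belongs to the job. Of the things like the bowl, leave any that is green or yellow; of the rest the smaller one is meant.

How it is judged:
By the outcome, as a careful person would: the job done as asked, in the order asked, and still so for the second after the job is handed in, with the robot touching nothing.
It also fails if it takes over 58 s, if anything falls off the work surface, if the arm or the gripper's body presses on something with over 40 N, if the wrist force passes 120 N, or if a joint passes its speed limit or range.

ROBOT

A 6-joint arm with a two-finger parallel gripper is mounted at the origin on the work surface. World frame = base frame: x ahead of the robot, y to its left, z up, the work surface at z = 0. Lengths are in m, angles in rad, forces in N, time in s.
With the tool pointing down it reaches from about 0.325 to 0.85 m from the base axis. Payload 4.4 kg.
Tool frame: the origin (TCP) lies at the very end of the fingers, on their centre line; the grasp point (between the pads) lies bot.pinch_z behind it (bot.pinch_z is the distance from the TCP to the grasp point, in m); z points along the fingers, y is the line along which they close (so a half turn about z gives the same grasp; the last joint's range is limited). The gripper opens to 94 mm and grips with 3 to 60 N. Pads are 16 mm wide; open, the fingers measure 119 mm over their backs; the gripper's body (75 mm by 177 mm) begins 78 mm behind the grasp point.
Start: joints at [-1.288, 0.207, 1.542, -0, 1.393, -0.15], TCP at [0.241, -0.522, 0.166] pointing down, gripper open.
Joint ranges: [-2.73, 2.73], [-0.86, 2.22], [0.23, 2.46], [-1.11, 4.25], [0.08, 2.63], [-2.82, 2.82]. Speed limits (rad/s): [2.79, 2.79, 3.14, 3.14, 3.14, 3.14].

INTERFACE

Orientations are given as [roll, pitch, yaw] about the fixed x, y, z axes, in that order (R = Rz(yaw) Ry(pitch) Rx(roll)).
In Python, from rig import bot gives the robot as it stands. The module is installed in compiled form; this text tells all that it offers.
- The arm moves only by the shell command python3 -m jog 'ROWS'. ROWS is JSON, a list of rows, each a list of 3 entries, a list of its own where there are three numbers: the turn, a rotation vector about the tool's x, y, z in degrees, then the shift along the tool's x, y, z in m, then the finger opening in m, from 0 to 0.094. In form: [[[wx, wy, wz], [tx, ty, tz], grip], ...]. A call has exactly 5 rows; each row is the pose to reach, as a shift and turn from the pose commanded when the call began, along the tool's axes at that moment; what a row does not reach only later rows make up. A row lasts 1/8 s, in which the tool goes at most 62.5 mm and 10.7 degrees, less where a joint would pass 70% of its speed; a pose out of reach is approached as far as the arm can. A call with a gripper value outside its range is refused whole. The fingers move at their own pace and stop on an object; the grip force is fixed at half the most. Time passes only in rows, so rows that repeat a pose let the fingers close, or fill a call up. It gives the time, the measured TCP pose, the force, the opening and the grip force at its end, in the units of the state.
- bot.observe(): the state, without advancing time (a new reading comes with each control period).
- bot.read_camera(name): name is "side" or "top" or "wrist"; returns a dict with "pixels" (384x512x3 uint8, red, green, blue), "mtx" (3x3 intrinsics, pixels), "R" (3x3) and "t" (3): a world point X has camera coordinates R X + t; the wrist camera has in their place "hand_eye" (4x4, takes a point from camera to tool coordinates, whose origin is the TCP and whose axes are the flange's). Camera axes: x right, y down, z forward; pixel columns grow to the right and rows downward; lengths in m; the calibration is good to about 2 mm. A picture is of the moment at which its call begins: read the wrist's pose just before it. There is no depth.
- bot.hand_in(): hands the job in; it is judged then, once.
The state is a dict: "clock": time; "q": joint angles; "joint_vel": joint speeds; "joint_torque": joint torques, N m; "position": TCP position; "ee_rot": TCP orientation; "contact_force": force on the tool from outside, world axes, zero at the start; "moment": the same for the moment, N m; "width": finger opening in m; "gripper_force": force on a finger pad.
Only numpy, scipy, OpenCV 4.12 (cv2) and the standard library are available. Lean on these libraries where they do the work, as an engineer would, in place of code of your own. Each camera call takes 0.05 s, during which the arm holds its last target. There are 200 camera calls.

## Working session

There is one attempt and no reset: what is moved stays moved. The work goes in short steps, Python scripts to look and compute and a shell command to move; the robot and the scene stay as the last step left them, time stands still between calls to the robot, and variables do not carry over. Pictures are saved under pics/ and viewed, at most 10 in all, crops included, and the job is handed in when it is done.

```bash
mkdir -p pics; python3 - <<'E'
from rig import bot
import cv2,numpy as np
s=bot.observe();print({k:np.round(s[k],3).tolist() for k in ("clock","position","ee_rot","contact_force","width")},bot.pinch_z)
for n in("side","top"):
    c=bot.read_camera(n);np.savez(f"{n}0.npz",**c);cv2.imwrite(f"pics/{n}0.png",c["pixels"][:,:,::-1])
    print(n,np.round(c["mtx"],1).tolist(),np.round(c["R"],3).tolist(),np.round(c["t"],3).tolist())
E
```

```text
{'clock': 0.0, 'position': [0.241, -0.521, 0.165], 'ee_rot': [-3.139, -0.0, 0.433], 'contact_force': [-0.261, 0.003, 0.303], 'width': 0.094} 0.0188
side [[374.2, 0.0, 258.9], [0.0, 374.2, 194.2], [0.0, 0.0, 1.0]] [[-0.912, -0.41, 0.003], [-0.267, 0.59, -0.762], [0.31, -0.696, -0.647]] [0.438, 0.214, 1.34]
top [[429.0, 0.0, 254.7], [0.0, 429.0, 183.3], [0.0, 0.0, 1.0]] [[0.004, -1.0, 0.012], [-0.992, -0.006, -0.129], [0.129, -0.011, -0.992]] [-0.004, 0.504, 1.471]
```

View pics/top0.png

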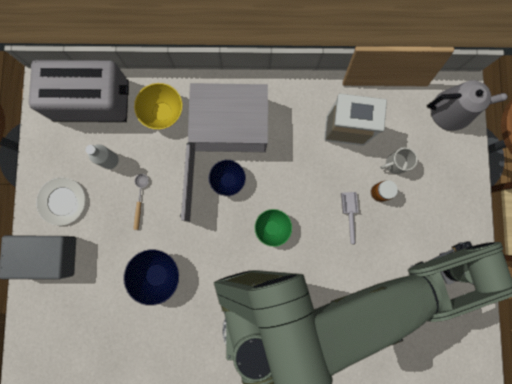

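View pics/side0.png

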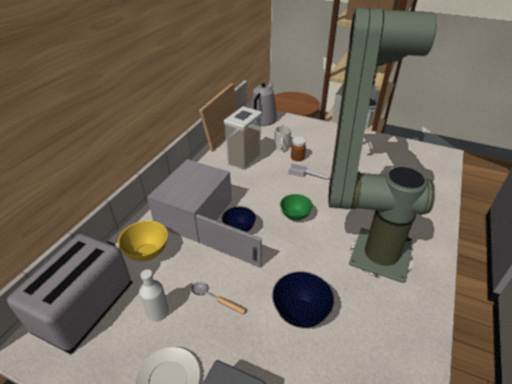

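The top view shows three candidates like the bowl besides the yellow one at (158,107):
- green at (273,228), which is excluded by colour
- large navy at (151,277)
- small navy at (227,178)

The small navy one is meant. It is the smaller of the non-green, non-yellow bowls, and it stands between the door (190,150)–(185,218) and the box (228,115). I'll confirm it in an enlarged crop and measure.

```bash
cat > h.py <<'E'
import numpy as np,cv2
def ray(c,u,v,z):
    K,R,t=c["mtx"],c["R"],c["t"]
    o=-R.T@t; d=R.T@np.linalg.inv(K)@np.array([u,v,1.])
    return (o+d*(z-o[2])/d[2])[:2]
def proj(c,p):
    q=c["mtx"]@(c["R"]@np.array(p)+c["t"]);return q[:2]/q[2]
def blobs(c,lo,hi,zr,amin=150):
    h=cv2.cvtColor(c["pixels"],cv2.COLOR_RGB2HSV);m=cv2.inRange(h,lo,hi)
    m=cv2.morphologyEx(m,cv2.MORPH_CLOSE,np.ones((5,5)))
    for k in cv2.findContours(m,0,2)[0]:
        if cv2.contourArea(k)>amin:
            e=cv2.fitEllipse(cv2.convexHull(k)); print(np.round(e[0],1),np.round(e[1],1),"xy",np.round(ray(c,*e[0],zr),3))
E
python3 - <<'E'
from h import *
for n in("top","side"):
    c=dict(np.load(n+"0.npz"));print(n,"navy");blobs(c,(108,100,15),(130,255,200),.06);print("green");blobs(c,(50,100,20),(85,255,255),.06)
c=dict(np.load("top0.npz"));im=c["pixels"][75:235,165:315,::-1]
big=cv2.resize(im,None,fx=3.7,fy=3.7,interpolation=cv2.INTER_CUBIC)
for i in range(0,150,25):cv2.putText(big,str(165+i),(int(i*3.7),10),0,.35,(0,0,255));cv2.line(big,(int(i*3.7),12),(int(i*3.7),18),(0,0,255))
for i in range(0,160,25):cv2.putText(big,str(75+i),(0,int(i*3.7)+5),0,.35,(0,0,255))
cv2.imwrite("pics/crop.png",big);print(big.shape)
E
```

```text
top navy
[151.2 276.9] [52.4 54.2] xy [0.184 0.343]
[226.9 177.5] [34.  34.6] xy [0.521 0.095]
green
[273.2 227.4] [35.6 36.2] xy [ 0.35  -0.064]
side navy
[302.7 298.8] [52.7 59.5] xy [0.187 0.333]
[238.9 218.3] [22.8 31.5] xy [0.517 0.101]
green
[296.2 206.3] [24.7 30.7] xy [ 0.346 -0.05 ]
(592, 555, 3)
```

View pics/crop.png

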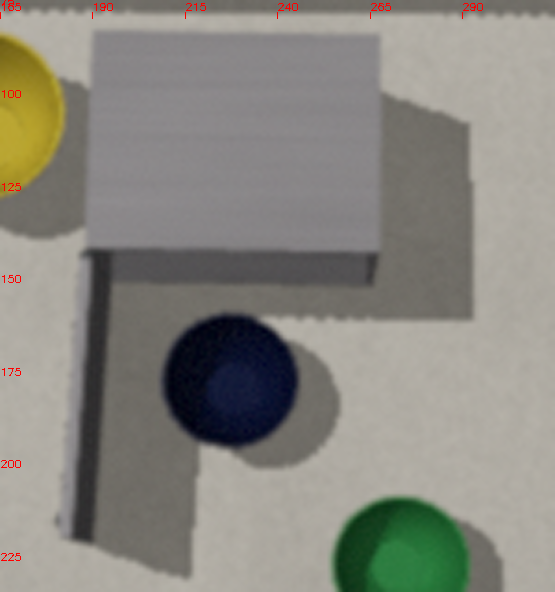

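The crop confirms it: the small navy bowl sits at (227,178) between the door and the box front, and the green bowl is apart at (273,228). The box-top corners are about (188,142.6), (267,142.8), (190,83.6) and (267.7,84.5). The free edge of the door top is about (183,220).

```bash
python3 - <<'E'
from h import *
c=dict(np.load("top0.npz"))
fl,fr,bl,br=[ray(c,165+u/3.7,75+v/3.7,.15) for u,v in((86,250),(378,251),(92,32),(380,35))]
print(fl,fr,bl,br,np.linalg.norm(fl-fr),np.linalg.norm(fl-bl))
y=(fl-fr)/np.linalg.norm(fl-fr);y2=(bl-fl+br-fr);y2/=np.linalg.norm(y2)
a=np.arctan2(-y[0],y[1]);a2=np.arctan2(y2[1],y2[0]);a=(a+a2)/2;print("yaw",a,a2)
R=np.array([[np.cos(a),-np.sin(a)],[np.sin(a),np.cos(a)]])
ctr=(fl+fr+bl+br)/4;H=ctr+R@[-.106,.13];print("ctr",ctr,"hinge",H)
F=ray(c,165+66/3.7,75+537/3.7,.144);d=F-H;print("free",F,np.linalg.norm(d),"door ang",np.arctan2(d[1],d[0])-np.arctan2(*(R@[0,-1])[::-1]))
B=np.array([.520,.097]);print("bowl d",np.linalg.norm(B-H))
for T in([.53,-.11],[.53,-.12],[.5,-.13]):print(T,np.linalg.norm(H-T))
for s in(("cereal",(355,130)),("scoop",(350,195))):print(s,ray(c,*s[1],0))
E
```

```text
[0.62193567 0.21766924] [ 0.62276344 -0.04011386] [0.82201256 0.21709008] [ 0.82138829 -0.04186442] 0.25778442577100935 0.20007773024971046
yaw -0.0013160426214318076 -0.0058431918229477735
ctr [0.72202499 0.08819526] hinge [0.61619617 0.21833465]
free [0.36955833 0.22974057] 0.24690143451504443 door ang 4.667492325706233
bowl d 0.15484120584630875
[0.53, -0.11] 0.3394604822513384
[0.53, -0.12] 0.34914196528853725
[0.5, -0.13] 0.3672037240136562
('cereal', (355, 130)) [ 0.70696892 -0.36716477]
('scoop', (350, 195)) [ 0.46824921 -0.34293804]
```

```bash
python3 -m jog '[[[0,0,10],[0.045,-0.039,0],0],[[0,0,20],[0.09,-0.078,0],0],[[0,0,24.8],[0.135,-0.117,0],0],[[0,0,24.8],[0.18,-0.156,0],0],[[0,0,24.8],[0.225,-0.195,0],0]]'; python3 -c "
from rig import bot;s=bot.observe();print(s['q'],s['ee_rot'])"
```

```text
clock: 0.72
position: [0.3639, -0.2486, 0.1658]
ee_rot: [-3.141, 0.0, -0.001]
contact_force: [0.0, -0.1, -1.2]
width: 0.0475
gripper_force: 0.0
[-7.96455219e-01 -8.73164637e-02  1.85288220e+00  2.46116514e-04
  1.37632445e+00  7.74907992e-01] [-3.14121113e+00  3.56471433e-05 -6.14475166e-04]
```

```bash
python3 -m jog '[[[0,0,0],[0.025,-0.056,0],0],[[0,0,0],[0.05,-0.112,0],0],[[0,0,0],[0.075,-0.168,0],0],[[0,0,0],[0.1,-0.224,0],0],[[0,0,0],[0.125,-0.28,0],0]]'
python3 -m jog '[[[0,0,0],[0.015,-0.03,0],0],[[0,0,0],[0.027,-0.05,0],0],[[0,0,0],[0.03,-0.056,0],0],[[0,0,0],[0.03,-0.056,0],0],[[0,0,0],[0.03,-0.056,0],0]]'
python3 - <<'E'
from rig import bot
from h import *
s=bot.observe();print(s["position"],s["ee_rot"],s["contact_force"],s["width"])
c=bot.read_camera("wrist");cv2.imwrite("pics/w1.png",c["pixels"][:,:,::-1]);print(np.round(c["hand_eye"],3).tolist())
E
```

```text
clock: 1.35
position: [0.4889, 0.0314, 0.1659]
ee_rot: [3.141, -0.0, 0.0]
contact_force: [0.7, -0.5, 0.2]
width: 0.0004
gripper_force: 0.0
clock: 1.98
position: [0.5182, 0.0845, 0.166]
ee_rot: [3.141, 0.001, -0.001]
contact_force: [-0.2, 0.3, -0.5]
width: 0.0002
gripper_force: 0.0
[0.51815583 0.08449146 0.16599237] [ 3.14125965e+00  5.75812747e-04 -1.14651388e-03] [-0.18250748  0.33275833 -0.5315877 ] 0.00023352089847530213
[[0.0, -0.971, -0.237, 0.068], [1.0, 0.0, -0.0, -0.001], [0.001, -0.237, 0.971, -0.219], [0.0, 0.0, 0.0, 1.0]]
```

View pics/w1.png

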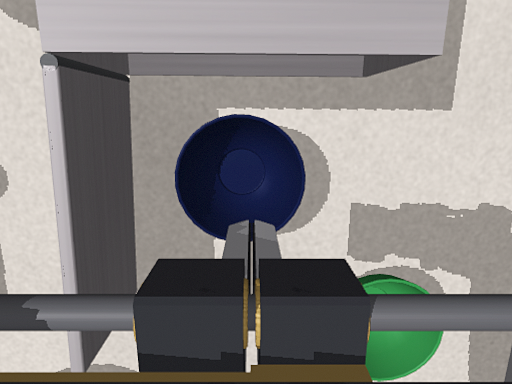

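The wrist view shows the small navy bowl at about (240,177), the door to the left at (45,60)–(95,350), and the green bowl clear at the lower right, (400,325). The closed fingertips are at about (252,225).

```bash
python3 - <<'E'
from rig import bot
from h import *
from scipy.spatial.transform import Rotation as Ro
s=bot.observe();c=bot.read_camera("wrist");T=np.eye(4);T[:3,:3]=Ro.from_euler("xyz",s["ee_rot"]).as_matrix();T[:3,3]=s["position"]
W=np.linalg.inv(T@c["hand_eye"]);c["R"],c["t"]=W[:3,:3],W[:3,3]
blobs(c,(108,100,15),(130,255,200),.06)
print("bowl",ray(c,240,176.5,.06),"L/R",ray(c,175,177,.06),ray(c,305,177,.06),"top/bot",ray(c,240,114,.06),"hinge",ray(c,49,61,.144))
print(bot.observe()["position"])
E
```

```text
[239.4 177.8] [126.7 129.9] xy [0.523 0.097]
bowl [0.5237621  0.09614062] L/R [0.52333362 0.15992333] [0.52319264 0.03237357] top/bot [0.58343885 0.09559944] hinge [0.6189976  0.22084904]
[0.51834454 0.08449396 0.16617425]
```

```bash
python3 -m jog '[[[0,0,0],[0.003,-0.006,0.05],0],[[0,0,0],[0.003,-0.006,0.09],0],[[0,0,0],[0.003,-0.006,0.115],0],[[0,0,0],[0.003,-0.006,0.13],0],[[0,0,0],[0.003,-0.006,0.135],0]]'
python3 -m jog '[[[0,0,0],[0,0.005,0],0],[[0,0,0],[0,0.01,0],0],[[0,0,0],[0,0.016,0],0],[[0,0,0],[0,0.022,0],0],[[0,0,0],[0,0.028,0],0]]'
```

```text
clock: 2.7
position: [0.5214, 0.091, 0.0307]
ee_rot: [3.142, 0.001, -0.001]
contact_force: [0.2, -0.2, -0.5]
width: 0.0009
gripper_force: 0.0
clock: 3.32
position: [0.5218, 0.0629, 0.0313]
ee_rot: [3.142, -0.0, -0.0]
contact_force: [-0.3, 0.6, 0.0]
width: 0.0004
gripper_force: 0.0
```

```bash
python3 -m jog '[[[0,0,0],[0,0.006,0],0],[[0,0,0],[0,0.012,0],0],[[0,0,0],[0,0.018,0],0],[[0,0,0],[0,0.025,0],0],[[0,0,0],[0,0.032,0],0]]'
python3 -m jog '[[[0,0,0],[0,0.007,0],0],[[0,0,0],[0,0.014,0],0],[[0,0,0],[0,0.021,0],0],[[0,0,0],[0,0.028,0],0],[[0,0,0],[0,0.035,0],0]]'
python3 - <<'E'
from rig import bot
from h import *
for n in("top","side"):
    c=bot.read_camera(n);blobs(c,(108,100,15),(130,255,200),.06)
E
```

```text
clock: 3.95
position: [0.5216, 0.0309, 0.0312]
ee_rot: [3.142, -0.0, -0.0]
contact_force: [0.6, 0.7, 0.3]
width: 0.0006
gripper_force: 0.0
clock: 4.58
position: [0.5217, -0.0041, 0.0312]
ee_rot: [-3.142, -0.0, -0.0]
contact_force: [0.2, -0.6, -1.1]
width: 0.0006
gripper_force: 0.0
[151.2 276.9] [52.3 54.1] xy [0.184 0.343]
[220.7 177. ] [21.1 33.6] xy [0.522 0.116]
[302.8 298.8] [52.5 59.6] xy [0.186 0.333]
[238.8 218.3] [22.6 31.5] xy [0.518 0.101]
```

The bowl has not moved and I felt no force, so I'll look.

```bash
python3 - <<'E'
from rig import bot
from h import *
print(bot.observe()["position"],bot.observe()["clock"])
c=bot.read_camera("side");cv2.imwrite("pics/s2.png",cv2.resize(c["pixels"][110:310,130:390,::-1],None,fx=2.8,fy=2.8))
E
```

```text
[ 0.52173612 -0.00433154  0.03121241] 4.675
```

View pics/s2.png

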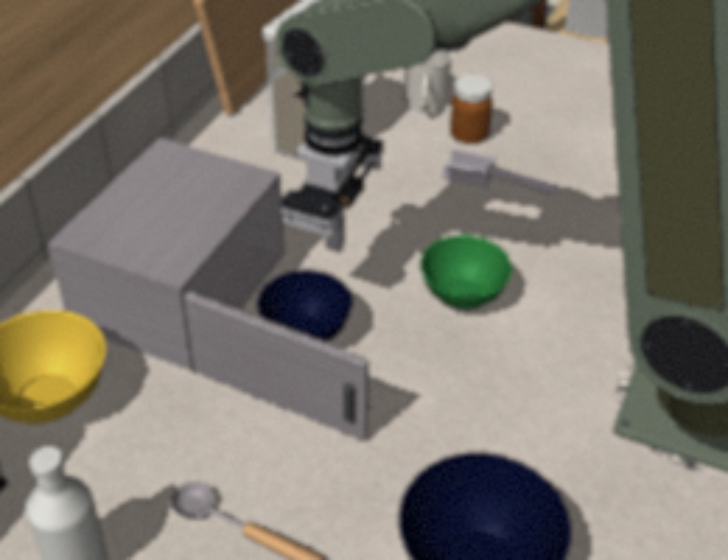

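The side view shows the closed fingertips at about full-frame (250,197), beyond the bowl, which is still at (239,218). They seem to have passed over the rim. I'll check the real tip height against the reported one.

```bash
python3 - <<'E'
from rig import bot
from h import *
from scipy.spatial.transform import Rotation as Ro
p=bot.observe()["position"]
c=bot.read_camera("side")
for z in(.0,.03,.06,.09,.12):print(z,proj(c,[p[0],p[1],z]))
cv2.imwrite("pics/s3.png",cv2.resize(c["pixels"][150:230,200:300,::-1],None,fx=7,fy=7,interpolation=cv2.INTER_CUBIC))
w=bot.read_camera("wrist");Ti=np.linalg.inv(w["hand_eye"])
for z in(0,-.03):
    q=w["mtx"]@(Ti@[0,0,z,1])[:3];print("wrist tip",q[:2]/q[2])
print(proj(c,[.52,.097,.06]),proj(c,[.52,.097,0]))
E
```

```text
0.0 [249.98336197 212.20869685]
0.03 [249.88989084 206.68360055]
0.06 [249.79394274 201.01209067]
0.09 [249.6954179  195.18826918]
0.12 [249.59421111 189.20591694]
wrist tip [252.1772587  214.06732171]
wrist tip [252.28854911 229.12797162]
[238.6544737  217.45532771] [239.15502451 228.7594892 ]
```

View pics/s3.png

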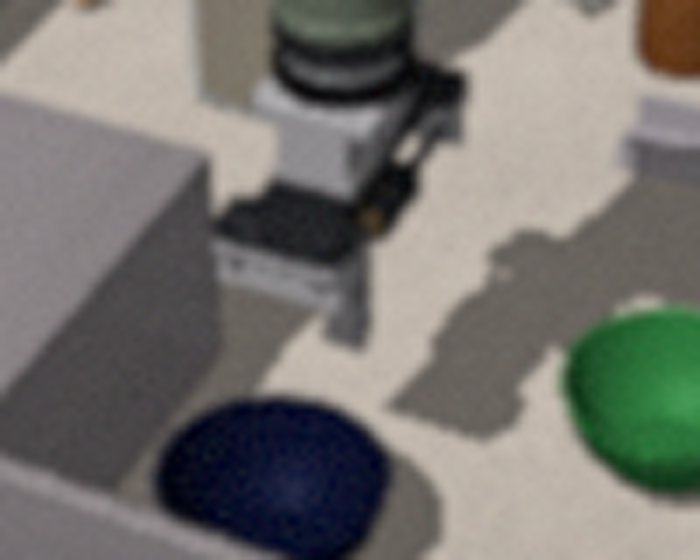

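```bash
python3 - <<'E'
from rig import bot
from h import *
from scipy.spatial.transform import Rotation as Ro
s=bot.observe();c=bot.read_camera("wrist");T=np.eye(4);T[:3,:3]=Ro.from_euler("xyz",s["ee_rot"]).as_matrix();T[:3,3]=s["position"]
W=np.linalg.inv(T@c["hand_eye"]);c["R"],c["t"]=W[:3,:3],W[:3,3]
m=cv2.inRange(cv2.cvtColor(c["pixels"],cv2.COLOR_RGB2HSV),(108,100,15),(130,255,200));k=max(cv2.findContours(m,0,2)[0],key=cv2.contourArea)
x,y,w,h=cv2.boundingRect(k);print(x,y,w,h)
for z in(.02,.06):
  print(z,ray(c,x,y+h/2,z),ray(c,x+w,y+h/2,z),ray(c,x+w/2,y,z),ray(c,x+w/2,y+h,z))
# finger tip depth from image row at tool x=+8mm
H=np.linalg.inv(c["hand_eye"])
for z in(0,-.01,-.02,-.03,-.04):
    q=c["mtx"]@(H@[.008,0,z,1])[:3];print(z,q[1]/q[2])
cv2.imwrite("pics/w2.png",c["pixels"][:,:,::-1])
E
```

```text
0 123 192 171
0.02 [0.52225258 0.17567874] [0.5222854  0.03918824] [0.58178867 0.10091864] [0.45479456 0.11478872]
0.06 [0.53397248 0.14459622] [0.53399958 0.03184191] [0.58315502 0.08283716] [0.47824565 0.09429518]
0 202.69673923975748
-0.01 206.80292525618347
-0.02 211.2937219056867
-0.03 216.2258217718251
-0.04 221.6676353630712
```

View pics/w2.png

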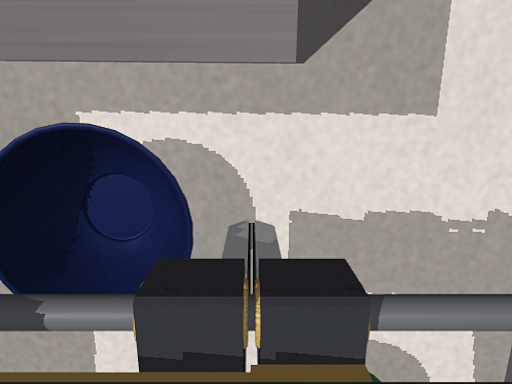

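The wrist view shows the fingertip at row ~222, where the stated TCP would project to ~203. The true closed fingertips therefore end about 38 mm short of the reported TCP, which agrees with the side view (tip at about 0.069) and with the fingers passing over the 60 mm rim. I'll allow for that, go back over the bowl and descend further.

```bash
python3 -m jog '[[[0,0,0],[0,-0.02,-0.02],0],[[0,0,0],[0,-0.05,-0.02],0],[[0,0,0],[0,-0.08,-0.02],0],[[0,0,0],[0,-0.094,-0.01],0],[[0,0,0],[0,-0.094,0],0]]'
python3 -m jog '[[[0,0,0],[0,0,0.01],0],[[0,0,0],[0,0,0.02],0],[[0,0,0],[0,0,0.03],0],[[0,0,0],[0,0,0.036],0],[[0,0,0],[0,0,0.04],0]]'
python3 -m jog '[[[0,0,0],[0,0.005,0],0],[[0,0,0],[0,0.01,0],0],[[0,0,0],[0,0.016,0],0],[[0,0,0],[0,0.022,0],0],[[0,0,0],[0,0.028,0],0]]'
```

```text
clock: 5.5
position: [0.5212, 0.091, 0.0302]
ee_rot: [3.141, 0.001, 0.002]
contact_force: [-0.9, -0.8, 0.1]
width: 0.0006
gripper_force: 0.0
clock: 6.12
position: [0.5216, 0.0902, -0.0093]
ee_rot: [-3.142, 0.0, -0.0]
contact_force: [0.1, -0.2, 0.1]
width: 0.0003
gripper_force: 0.0
clock: 6.75
position: [0.5218, 0.0619, -0.0087]
ee_rot: [3.142, -0.0, -0.0]
contact_force: [0.3, -0.5, -0.1]
width: 0.0006
gripper_force: 0.0
```

```bash
python3 -m jog '[[[0,0,0],[0,0.006,0],0],[[0,0,0],[0,0.012,0],0],[[0,0,0],[0,0.018,0],0],[[0,0,0],[0,0.025,0],0],[[0,0,0],[0,0.032,0],0]]'
python3 - <<'E'
from rig import bot
from h import *
c=bot.read_camera("side");blobs(c,(108,100,15),(130,255,200),.06)
E
```

```text
clock: 7.38
position: [0.5216, 0.03, -0.0089]
ee_rot: [-3.141, -0.0, 0.0]
contact_force: [-0.3, 1.4, 0.1]
width: 0.0004
gripper_force: 0.6
[302.7 298.9] [52.7 59.5] xy [0.187 0.333]
[241. 215.] [25.3 30.7] xy [0.518 0.081]
```

The bowl now follows, so I'll keep pushing.

```bash
python3 -m jog '[[[0,0,0],[0,0.008,0],0],[[0,0,0],[0,0.016,0],0],[[0,0,0],[0,0.024,0],0],[[0,0,0],[0,0.032,0],0],[[0,0,0],[0,0.04,0],0]]'
python3 -m jog '[[[0,0,0],[0,0.008,0],0],[[0,0,0],[0,0.016,0],0],[[0,0,0],[0,0.024,0],0],[[0,0,0],[0,0.032,0],0],[[0,0,0],[0,0.04,0],0]]'
python3 -m jog '[[[0,0,0],[0,0.008,0],0],[[0,0,0],[0,0.016,0],0],[[0,0,0],[0,0.024,0],0],[[0,0,0],[0,0.032,0],0],[[0,0,0],[0,0.04,0],0]]'
python3 - <<'E'
from rig import bot
from h import *
c=bot.read_camera("side");blobs(c,(108,100,15),(130,255,200),.06);blobs(c,(50,100,20),(85,255,255),.06)
E
```

```text
clock: 8.05
position: [0.5216, -0.0102, -0.0089]
ee_rot: [-3.142, 0.0, -0.0]
contact_force: [-0.7, 1.2, 0.1]
width: 0.0002
gripper_force: 0.6
clock: 8.68
position: [0.5215, -0.0501, -0.0089]
ee_rot: [-3.142, 0.0, -0.0]
contact_force: [0.2, 1.3, -0.4]
width: 0.0006
gripper_force: 0.6
clock: 9.3
position: [0.5216, -0.0901, -0.0089]
ee_rot: [3.142, 0.0, -0.0]
contact_force: [-0.0, 2.4, -0.2]
width: 0.0006
gripper_force: 0.6
[302.7 298.9] [52.6 59.5] xy [0.187 0.333]
[254.2 196.5] [22.8 28.5] xy [ 0.517 -0.036]
[296.2 206.3] [24.7 30.7] xy [ 0.346 -0.05 ]
```

```bash
python3 -m jog '[[[0,0,0],[0,0.008,0],0],[[0,0,0],[0,0.016,0],0],[[0,0,0],[0,0.024,0],0],[[0,0,0],[0,0.032,0],0],[[0,0,0],[0,0.04,0],0]]'
python3 -m jog '[[[0,0,0],[0,0.008,0],0],[[0,0,0],[0,0.016,0],0],[[0,0,0],[0,0.024,0],0],[[0,0,0],[0,0.032,0],0],[[0,0,0],[0,0.04,0],0]]'
python3 -m jog '[[[0,0,0],[0,0.008,0],0],[[0,0,0],[0,0.015,0],0],[[0,0,0],[0,0.02,0],0],[[0,0,0],[0,0.023,0],0],[[0,0,0],[0,0.025,0],0]]'
python3 -m jog '[[[0,0,0],[0,-0.007,0],0],[[0,0,0],[0,-0.017,0],0],[[0,0,0],[0,-0.03,-0.02],0],[[0,0,0],[0,-0.04,-0.06],0],[[0,0,0],[0,-0.04,-0.12],0]]'
python3 -m jog '[[[0,0,0],[-0.01,0,-0.05],0],[[0,0,0],[-0.03,-0.05,-0.09],0],[[0,0,0],[-0.06,-0.1,-0.09],0],[[0,0,0],[-0.09,-0.15,-0.09],0],[[0,0,0],[-0.1,-0.2,-0.09],0]]'
python3 - <<'E'
from rig import bot
from h import *
c=bot.read_camera("side");blobs(c,(108,100,15),(130,255,200),.06);blobs(c,(50,100,20),(85,255,255),.06)
c=bot.read_camera("top");blobs(c,(108,100,15),(130,255,200),.06);blobs(c,(50,100,20),(85,255,255),.06)
E
```

```text
clock: 9.98
position: [0.5216, -0.1302, -0.0088]
ee_rot: [3.142, 0.0, -0.0]
contact_force: [0.3, 1.0, -0.7]
width: 0.0007
gripper_force: 0.7
clock: 10.6
position: [0.5216, -0.1701, -0.0089]
ee_rot: [-3.142, 0.0, 0.0]
contact_force: [-0.2, 2.5, -0.2]
width: 0.0004
gripper_force: 0.8
clock: 11.22
position: [0.5216, -0.1946, -0.0089]
ee_rot: [-3.141, 0.0, 0.0]
contact_force: [-0.0, 1.5, 0.4]
width: 0.0002
gripper_force: 0.8
clock: 11.85
position: [0.5194, -0.1522, 0.1101]
ee_rot: [-3.139, 0.005, 0.002]
contact_force: [0.9, -1.2, 0.5]
width: 0.0002
gripper_force: 0.0
clock: 12.48
position: [0.4199, 0.0472, 0.2013]
ee_rot: [3.141, -0.001, -0.0]
contact_force: [1.7, -0.3, -0.4]
width: 0.0004
gripper_force: 0.0
[302.8 298.8] [52.6 59.5] xy [0.186 0.333]
[264.8 182. ] [21.4 26.4] xy [ 0.516 -0.138]
[296.3 206.3] [24.7 30.8] xy [ 0.345 -0.05 ]
[151.2 276.9] [52.4 54.3] xy [0.184 0.343]
[299.4 177.5] [33.6 34.2] xy [ 0.522 -0.155]
[273.1 227.4] [35.1 36.2] xy [ 0.35  -0.064]
```

The bowl is now at about (0.52, -0.147), roughly 0.37 from the hinge, so it is clear. The green bowl is unchanged. Next I go over the door to its outside and work out the arc.

```bash
python3 -m jog '[[[0,0,0],[0,-0.05,0],0],[[0,0,0],[-0.004,-0.1,0],0],[[0,0,0],[-0.008,-0.15,0],0],[[0,0,0],[-0.009,-0.2,0],0],[[0,0,0],[-0.009,-0.25,0],0]]'
python3 -m jog '[[[0,0,0],[0,0,0.04],0],[[0,0,0],[0,0,0.08],0],[[0,0,0],[0,0,0.11],0],[[0,0,0],[0,0,0.125],0],[[0,0,0],[0,0,0.131],0]]'
python3 - <<'E'
import numpy as np
from rig import bot
print(bot.observe()["position"])
H=np.array([.616,.219]);p0=None
for a in np.linspace(1.62,0,28):
    d=np.array([-np.sin(a),-np.cos(a)]);n=np.array([-np.cos(a),np.sin(a)])
    p=H+.205*d+(.006+.008*abs(n[0])+.014*abs(n[1]))*n
    print(round(a,2),np.round(p*1000).astype(int))
E
```

```text
clock: 13.2
position: [0.4127, 0.2967, 0.2012]
ee_rot: [3.141, -0.001, 0.0]
contact_force: [0.8, -0.1, -0.1]
width: 0.0003
gripper_force: 0.0
clock: 13.82
position: [0.4126, 0.2951, 0.0696]
ee_rot: [3.141, 0.001, -0.0]
contact_force: [0.2, -0.5, 0.0]
width: 0.0006
gripper_force: 0.0
[0.41264164 0.29511071 0.06961194]
1.62 [412 249]
1.56 [411 237]
1.5 [410 225]
1.44 [410 213]
1.38 [411 201]
1.32 [412 189]
1.26 [414 177]
1.2 [417 165]
1.14 [421 153]
1.08 [425 142]
1.02 [430 131]
0.96 [435 119]
0.9 [442 109]
0.84 [449  98]
0.78 [457  88]
0.72 [465  79]
0.66 [474  70]
0.6 [483  61]
0.54 [493  53]
0.48 [504  46]
0.42 [515  40]
0.36 [527  34]
0.3 [538  28]
0.24 [551  24]
0.18 [563  20]
0.12 [576  17]
0.06 [589  15]
0.0 [602  14]
```

```bash
python3 -m jog '[[[0,0,0],[0,0.018,0],0],[[0,0,0],[0,0.034,0],0],[[0,0,0],[-0.001,0.047,0],0],[[0,0,0],[-0.002,0.059,0],0],[[0,0,0],[-0.002,0.071,0],0]]'
python3 -m jog '[[[0,0,0],[0,0.012,0],0],[[0,0,0],[0.001,0.024,0],0],[[0,0,0],[0.002,0.036,0],0],[[0,0,0],[0.004,0.048,0],0],[[0,0,0],[0.007,0.06,0],0]]'
python3 - <<'E'
from rig import bot
from h import *
for n in("side","top"):
    c=bot.read_camera(n);im=c["pixels"][:,:,::-1]
    im=im[120:290,140:340] if n=="side" else im[70:250,150:350]
    globals()[n]=cv2.resize(im,(400,380),interpolation=cv2.INTER_CUBIC)
cv2.imwrite("pics/d1.png",np.hstack([side,top]))
E
```

```text
clock: 14.45
position: [0.411, 0.2237, 0.0706]
ee_rot: [-3.141, -0.001, -0.0]
contact_force: [0.6, 0.7, 0.3]
width: 0.0002
gripper_force: 0.4
clock: 15.08
position: [0.4177, 0.1636, 0.0701]
ee_rot: [-3.142, 0.0, -0.0]
contact_force: [-0.1, 1.0, 0.5]
width: 0.0005
gripper_force: 0.4
```

View pics/d1.png

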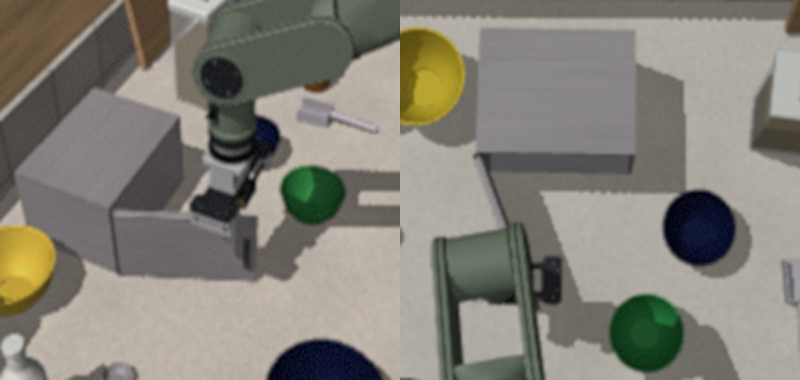

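The door is swinging with the fingers, at about 1.2 rad. In the top view (right panel) the bowl at (698,228) is far from it, and the green bowl is untouched. I'll continue the arc.

```bash
python3 -m jog '[[[0,0,0],[0.004,0.012,0],0],[[0,0,0],[0.008,0.023,0],0],[[0,0,0],[0.013,0.034,0],0],[[0,0,0],[0.018,0.046,0],0],[[0,0,0],[0.025,0.056,0],0]]'
python3 -m jog '[[[0,0,0],[0.007,0.011,0],0],[[0,0,0],[0.015,0.021,0],0],[[0,0,0],[0.023,0.03,0],0],[[0,0,0],[0.032,0.039,0],0],[[0,0,0],[0.041,0.048,0],0]]'
python3 -m jog '[[[0,0,0],[0.01,0.008,0],0],[[0,0,0],[0.021,0.015,0],0],[[0,0,0],[0.032,0.021,0],0],[[0,0,0],[0.044,0.027,0],0],[[0,0,0],[0.055,0.033,0],0]]'
```

```text
clock: 15.8
position: [0.4428, 0.1074, 0.0701]
ee_rot: [3.141, 0.0, -0.0]
contact_force: [-0.0, 0.9, -0.1]
width: 0.0005
gripper_force: 0.4
clock: 16.42
position: [0.4842, 0.0598, 0.0701]
ee_rot: [-3.142, 0.0, 0.0]
contact_force: [0.7, 0.9, 0.4]
width: 0.0002
gripper_force: 0.4
clock: 17.05
position: [0.5394, 0.027, 0.0701]
ee_rot: [-3.142, 0.0, 0.0]
contact_force: [-0.4, 0.8, 0.3]
width: 0.0012
gripper_force: 0.3
```

```bash
python3 -m jog '[[[0,0,0],[0.012,0.004,0],0],[[0,0,0],[0.023,0.008,0],0],[[0,0,0],[0.033,0.011,0],0],[[0,0,0],[0.042,0.013,0],0],[[0,0,0],[0.05,0.014,0],0]]'
python3 -m jog '[[[0,0,0],[0.004,0,0],0],[[0,0,0],[0.007,0,0],0],[[0,0,0],[0.009,0,0],0],[[0,0,0],[0.011,0,0],0],[[0,0,0],[0.013,0,0],0]]'
```

```text
clock: 17.68
position: [0.5891, 0.0133, 0.0701]
ee_rot: [3.142, 0.0, -0.0]
contact_force: [-0.1, 0.6, 0.4]
width: 0.0004
gripper_force: 0.3
clock: 18.3
position: [0.6012, 0.0134, 0.0701]
ee_rot: [3.142, 0.001, -0.0]
contact_force: [-4.8, -0.7, 3.1]
width: 0.0005
gripper_force: 2.2
```

```bash
python3 -m jog '[[[0,0,0],[0.001,0,0],0],[[0,0,0],[0.001,0,0],0],[[0,0,0],[0.002,0,0],0],[[0,0,0],[0.002,0,0],0],[[0,0,0],[0.002,0,0],0]]'
```

```text
clock: 18.92
position: [0.601, 0.0134, 0.0701]
ee_rot: [3.141, 0.005, 0.0]
contact_force: [-7.4, -1.1, 6.0]
width: 0.0003
gripper_force: 3.9
```

The door is against the stop: force is rising with no further travel. I'll back off and check.

```bash
python3 -m jog '[[[0,0,0],[-0.01,0,0],0],[[0,0,0],[-0.03,0,0],0],[[0,0,0],[-0.07,0,-0.02],0],[[0,0,0],[-0.12,0,-0.05],0],[[0,0,0],[-0.15,0.03,-0.1],0]]'
python3 -m jog '[[[0,0,0],[0,0.05,0],0],[[0,0,0],[0,0.1,-0.03],0],[[0,0,0],[0,0.16,-0.03],0],[[0,0,0],[-0.02,0.21,-0.03],0],[[0,0,0],[-0.03,0.26,-0.03],0]]'
python3 -m jog '[[[0,0,0],[0,0.04,0],0],[[0,0,0],[-0.02,0.08,0],0],[[0,0,0],[-0.02,0.1,0],0],[[0,0,0],[-0.02,0.1,0],0],[[0,0,0],[-0.02,0.1,0],0]]'
python3 - <<'E'
from rig import bot
from h import *
o=[]
for n in("side","top"):
    c=bot.read_camera(n);blobs(c,(108,100,15),(130,255,200),.06);im=c["pixels"][:,:,::-1]
    im=im[120:290,140:340] if n=="side" else im[70:250,150:350]
    o.append(cv2.resize(im,(400,380),interpolation=cv2.INTER_CUBIC))
cv2.imwrite("pics/d2.png",np.hstack(o))
E
```

```text
clock: 19.55
position: [0.4515, -0.0137, 0.1667]
ee_rot: [-3.14, 0.004, 0.003]
contact_force: [0.7, -0.7, 0.0]
width: 0.0003
gripper_force: 0.0
clock: 20.18
position: [0.4247, -0.277, 0.1982]
ee_rot: [3.14, -0.002, -0.0]
contact_force: [-0.1, 0.1, -0.3]
width: 0.0006
gripper_force: 0.0
clock: 20.8
position: [0.4056, -0.374, 0.1977]
ee_rot: [-3.141, -0.0, 0.001]
contact_force: [-0.3, 0.1, -0.6]
width: 0.0005
gripper_force: 0.0
[302.7 298.9] [52.7 59.5] xy [0.187 0.333]
[264.7 182. ] [21.1 26.9] xy [ 0.516 -0.138]
[151.2 277. ] [52.3 54.2] xy [0.184 0.343]
[299.4 177.4] [33.4 34.5] xy [ 0.522 -0.155]
```

View pics/d2.png

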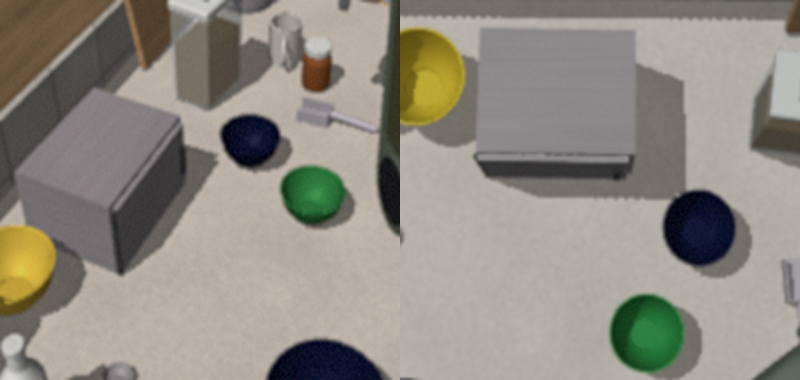

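The picture shows the door flush with the box front at (480–632,158). The navy bowl stands upright and clear at (698,228), unmoved by the door, and the bystanders in view are where they were.

```bash
python3 -c "
from rig import bot;print(bot.hand_in())"
```

```text
the job is handed in; nothing more can be done
None
```

The small navy bowl is pushed clear of the door's swing, about 0.37 m from the hinge, the door is fully shut without touching it, and the job is handed in at about 21 s on the robot's clock.

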